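# Gather used bottle caps in the pouring corner of a lab tray over the washing trough

### The arm

A 6-joint arm with a two-finger parallel gripper is mounted at the origin on the work surface. World frame = base frame: x ahead of the robot, y to its left, z up, the work surface at z = 0. Lengths are in m, angles in rad, forces in N, time in s.
With the tool pointing down it reaches from about 0.3 to 0.95 m from the base axis. Payload 3.1 kg.
Tool frame: the origin (TCP) lies on the centre line of the jaws, within the pads' length; the fingertips stand 25 mm ahead of it and the grasp point (between the pads) lies 6 mm ahead of it; z points along the fingers, y is the direction in which the jaws open and shut (so a half turn about z gives the same grasp; the last joint's range is limited). The gripper opens to 85 mm and grips with 20 to 120 N. Pads are 22 mm wide; open, the fingers measure 114 mm over their backs; the gripper's body (76 mm by 85 mm) begins 54 mm behind the grasp point. The pads swing forward as they close: fully open they stand 13 mm farther back than shut.
Start: joints at [-1.263, 0.308, 1.634, -0, 1.2, -0.07], TCP at [0.231, -0.581, 0.256] pointing down, gripper open.
Joint ranges: [-3.06, 3.06], [-0.79, 1.96], [0.05, 2.63], [-1.19, 4.34], [0.05, 2.64], [-2.94, 2.94]. Speed limits (rad/s): [2.79, 2.79, 3.14, 3.14, 3.14, 3.14].

### API

Orientations are given as a unit quaternion [x, y, z, w].
In Python, from bench import bot, optics gives the robot as it stands. The module is installed in compiled form; this text tells all that it offers.
- The arm moves only by the shell command python3 -m pendant 'ROWS' [OPENING]. ROWS is JSON, a list that holds one entry, the list of rows, each a list of 4 numbers: the shift along the world's x, y, z in cm, then the turn about the world's z in degrees. A call has 1 to 12 rows; each row shifts and turns the pose as measured when the row begins; what a row does not reach is not made up. A row lasts 1/12 s, in which the tool goes at most 41.7 mm and 7.16 degrees, less where a joint would pass 70% of its speed; a pose out of reach is approached as far as the arm can. A call with a gripper value outside its range is refused whole. OPENING is the opening in per cent of the stroke, from 0 (shut) to 100 (fully open), set as the call begins (- or left out, the last holds). The fingers move at their own pace and stop on an object; the grip force is fixed at half the most. Time passes only in rows, so rows that do not move let the fingers close. It gives the time, the measured TCP pose, the force and the opening at its end, in the units of the state.
- bot.read_state(): the state, without advancing time (a new reading comes with each control period).
- optics.grab_frame(name): name is "side" or "top" or "wrist"; returns the picture (420x560x3 uint8, blue, green, red); there is no depth.
- optics.camera_info(name): a dict with "mtx" (3x3 intrinsics, pixels), "k1" (the pictures are not rectified: a ray, as slopes to the right and down, at radius r is drawn at 1 + k1 r^2 times it, then the intrinsics apply), "rvec" (rotation vector, rad) and "tvec" (3), from world to camera coordinates, as OpenCV has them. Camera axes: x right, y down, z forward; pixel columns grow to the right and rows downward; lengths in m; the calibration is good to about 2 mm. A picture is of the moment at which its call begins: read the wrist's pose just before it. camera_info takes no time and is no camera call; for the wrist camera it gives the pose at the moment of the call.
- bot.finish_job(): hands the job in, once; it reports no verdict.
The state is a dict: "time_s": time; "joint_positions": joint angles; "dq": joint speeds; "joint_efforts": joint torques, N m; "tool_pos": TCP position; "eef_rot": TCP orientation; "force": force on the tool from outside, world axes, zero at the start; "moment": the same for the moment, N m; "grip_width": finger opening in m.
Only numpy, scipy, OpenCV 4.12 (cv2) and the standard library are available. Lean on these libraries where they do the work, as an engineer would, in place of code of your own. Each camera call takes 0.05 s, during which the arm holds its last target.

### The job

Lift the white tray of loose bottle caps by its handle bar, turn it as needed, and bring its pouring lip (at the one cut-off corner) over the glass washing trough, clear above the rim. Tilt the tray 30 to 40 degrees, rocking it if a cap hangs back, so that all three caps slide into that corner with none spilled, and finish while still holding the tray there, tilted and still, resting on nothing else. Leave the amber bottle, the beaker and the gas jar standing where they are.

Things in the scene. Friction and masses are not known exactly. Their poses are not given: they have to be found in the camera images.
- tray: White plastic tray, loose, 0.3 kg. Outside 218 (x) by 158 mm (y), walls 40 high, 4 thick, floor 4 thick. Origin: centre of its underside, z up. At the +x +y corner the wall cuts across (24 mm off each side), only 26 mm high, with a flared pouring lip; the floor below stays square. Over the middle a flat handle bar runs along the tray's y from wall to wall, on an upright at each end.
- tray_bar (a point): Centre of the handle bar, 94 mm above the tray's underside; axes as the tray's. Bar: 170 mm long in y, 14 mm thick in x, 24 mm high (82 to 106 mm above the underside); free space below it. Grip it here from above, fingers closing along the tray's x.
- tray_lip (a point): Outer tip of the pouring lip: at x 106, y 76, z 30 mm in the tray's frame. Axes as the tray's.
- tray_corner (a point): Inside of the pouring corner, on the tray's floor at the foot of the cut wall: at x 93, y 63, z 4 mm in the tray's frame.
- cap1: Black plastic screw cap, loose in the tray, 26 mm across, 16 mm high, 15 g, smooth: it slides on the tray's floor from a slope of 13 to 19 degrees; pressed against a wall as well it may hang until 35 degrees, unless the tray is tipped straight along that wall. Origin at the centre of its underside.
- cap2: Black plastic screw cap, loose in the tray, 26 mm across, 16 mm high, 15 g, smooth: it slides on the tray's floor from a slope of 13 to 19 degrees; pressed against a wall as well it may hang until 35 degrees, unless the tray is tipped straight along that wall. Origin at the centre of its underside.
- cap3: Black plastic screw cap, loose in the tray, 26 mm across, 16 mm high, 15 g, smooth: it slides on the tray's floor from a slope of 13 to 19 degrees; pressed against a wall as well it may hang until 35 degrees, unless the tray is tipped straight along that wall. Origin at the centre of its underside.
- trough: Round washing trough of clear thick glass, empty, fixed to the bench; 220 mm across at the rim, 208 mm below it, 80 mm high, wall 6 mm. Origin at the centre of its underside.
- trough_mouth (a point): Centre of the trough's mouth, at rim height (80 mm above the bench). The opening has a radius of 104 mm.
- amber_bottle: Bystander: amber bottle with black cap, 60 mm across, 115 mm high. Origin at the centre of its underside.
- beaker: Bystander: empty clear beaker, 68 mm across, 90 mm high. Origin at the centre of its underside.
- gas_jar: Bystander: clear jar with clear cap, 60 mm across, 100 mm high. Origin at the centre of its underside.
- table: The green bench top, its surface at z = 0.

How it is judged:
On the way:
1. the tray is held in the gripper, clear of the bench (height (world z) of tray above 0.05 m and contact force between the fingers and tray above 1 N and contact force between tray and table below 0.2 N and contact force between tray and trough below 0.2 N and contact force between tray and amber_bottle below 0.2 N and contact force between tray and beaker below 0.2 N and contact force between tray and gas_jar below 0.2 N), for 0.2 s.
At the end, for the whole second after the job is handed in: Held by the gripper alone (not touching bench, trough or bystanders), still, tilted 17 to 46 degrees; lip tip within 104 mm of the mouth's centre seen from above and 5 mm or more above the rim; all three caps at rest within 80 mm of the pouring corner's inside (contact force between the fingers and tray above 1 N and contact force between tray and table below 0.2 N and contact force between tray and trough below 0.2 N and contact force between tray and amber_bottle below 0.2 N and contact force between tray and beaker below 0.2 N and contact force between tray and gas_jar below 0.2 N and height (world z) of tray_lip above 0.085 m and horizontal distance between tray_lip and trough_mouth below 0.104 m and angle between tray's own z axis and vertical between 0.3 and 0.8 rad and distance between each of cap1, cap2, cap3 and tray_corner below 0.08 m and linear speed of each of cap1, cap2, cap3, tray below 0.02 m/s and angular speed of tray below 0.1 rad/s); the arm keeps its last pose, push and grip.
It fails at once if the amber bottle is pushed more than 30 mm or knocked over (distance of amber_bottle from where it was at the start of the episode above 0.03 m or angle between amber_bottle's own z axis and vertical above 0.5 rad).
It fails at once if the beaker is pushed more than 30 mm or knocked over (distance of beaker from where it was at the start of the episode above 0.03 m or angle between beaker's own z axis and vertical above 0.5 rad).
It fails at once if the gas jar is pushed more than 30 mm or knocked over (distance of gas_jar from where it was at the start of the episode above 0.03 m or angle between gas_jar's own z axis and vertical above 0.5 rad).
It fails at once if a cap falls out of the tray (distance between any of cap1, cap2, cap3 and tray above 0.17 m).
It also fails if it takes over 42 s, if anything falls off the work surface, if the arm or the gripper's body presses on something with over 40 N, if the wrist force passes 120 N, or if a joint passes its speed limit or range.

## Working session

There is one attempt and no reset: what is moved stays moved. The work goes in short steps, Python scripts to look and compute and a shell command to move; the robot and the scene stay as the last step left them, time stands still between calls to the robot, and variables do not carry over. Pictures are saved under pics/ and viewed, and the job is handed in when it is done.

```bash
mkdir -p pics
python3 - <<'E'
from bench import bot,optics
import cv2,json,numpy as np
s=bot.read_state();print({k:np.round(v,3).tolist() for k,v in s.items()})
for n in("side","top","wrist"):
    c=optics.camera_info(n);print(n,{k:np.round(v,4).tolist() for k,v in c.items()})
    cv2.imwrite(f"pics/a_{n}.png",optics.grab_frame(n))
E
```

```text
{'time_s': 0.0, 'joint_positions': [-1.263, 0.309, 1.635, -0.0, 1.2, -0.07], 'dq': [0.002, 0.003, 0.0, 0.001, 0.002, -0.001], 'joint_efforts': [-0.001, -41.525, -27.666, -0.0, 0.01, -0.0], 'tool_pos': [0.23, -0.58, 0.255], 'eef_rot': [0.982, 0.188, -0.0, -0.001], 'force': [-0.776, 1.367, 0.047], 'moment': [-0.055, 0.03, -0.003], 'grip_width': 0.085}
side {'mtx': [[493.0789, 0.0, 276.2472], [0.0, 493.0789, 201.3397], [0.0, 0.0, 1.0]], 'k1': -0.1228, 'rvec': [0.8419, -2.4481, 1.1758], 'tvec': [0.4678, 0.3108, 0.7784]}
top {'mtx': [[391.4675, 0.0, 279.0091], [0.0, 391.4675, 205.8985], [0.0, 0.0, 1.0]], 'k1': 0.0339, 'rvec': [2.091, -2.1165, 0.2461], 'tvec': [0.0276, 0.5897, 0.8499]}
wrist {'mtx': [[303.9068, 0.0, 279.6615], [0.0, 303.9068, 209.5346], [0.0, 0.0, 1.0]], 'k1': 0.0227, 'rvec': [-2.3819, 1.6163, 0.2515], 'tvec': [-0.6227, -0.0389, 0.3797]}
```

View pics/a_top.png

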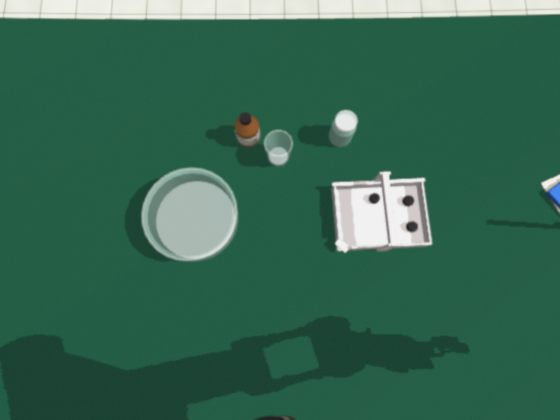

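View pics/a_side.png

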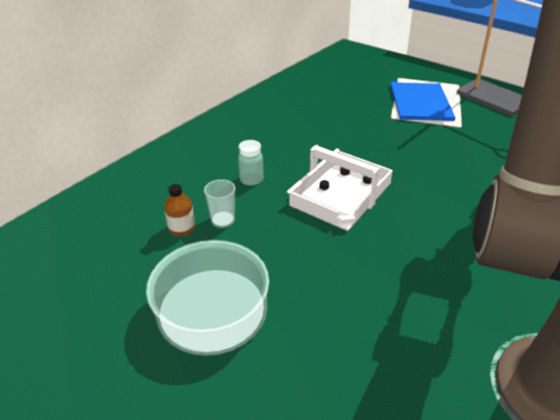

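View pics/a_wrist.png

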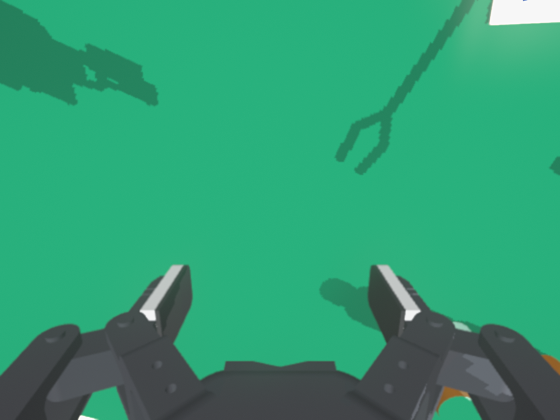

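```bash
cat > h.py <<'E'
import numpy as np,cv2
from bench import bot,optics
def ray(n,uv,c=None):
    c=c or optics.camera_info(n)
    K=np.array(c["mtx"]);R,_=cv2.Rodrigues(np.array(c["rvec"],float));t=np.array(c["tvec"],float).ravel()
    d=cv2.undistortPoints(np.array([[uv]],float),K,np.array([c["k1"],0,0,0.]))[0,0]
    return -R.T@t, R.T@np.array([d[0],d[1],1])
def onz(n,uv,z,c=None):
    o,d=ray(n,uv,c); return o+d*(z-o[2])/d[2]
def proj(n,P,c=None):
    c=c or optics.camera_info(n)
    return cv2.projectPoints(np.array(P,float).reshape(-1,1,3),np.array(c["rvec"],float),np.array(c["tvec"],float),np.array(c["mtx"]),np.array([c["k1"],0,0,0.]))[0][:,0]
E
python3 - <<'E'
import cv2
a=cv2.imread("pics/a_top.png")
cv2.imwrite("pics/b_top.png",cv2.resize(a[160:262,320:446],None,fx=6,fy=5.8,interpolation=cv2.INTER_CUBIC)[:600,:800])
cv2.imwrite("pics/b_top2.png",cv2.resize(a[90:270,130:365],None,fx=3.3,fy=3.3,interpolation=cv2.INTER_CUBIC))
from h import *
for uv,z in [((333,183),.04),((425,180),.04),((431,247),.04),((342,246),.03),((385,174),.106),((383,247),.106)]: print(uv,onz("top",uv,z).round(3))
E
```

```text
(333, 183) [ 0.652 -0.113  0.04 ]
(425, 180) [ 0.657 -0.337  0.04 ]
(431, 247) [ 0.493 -0.335  0.04 ]
(342, 246) [ 0.499 -0.129  0.03 ]
(385, 174) [ 0.653 -0.222  0.106]
(383, 247) [ 0.486 -0.205  0.106]
```

View pics/b_top.png

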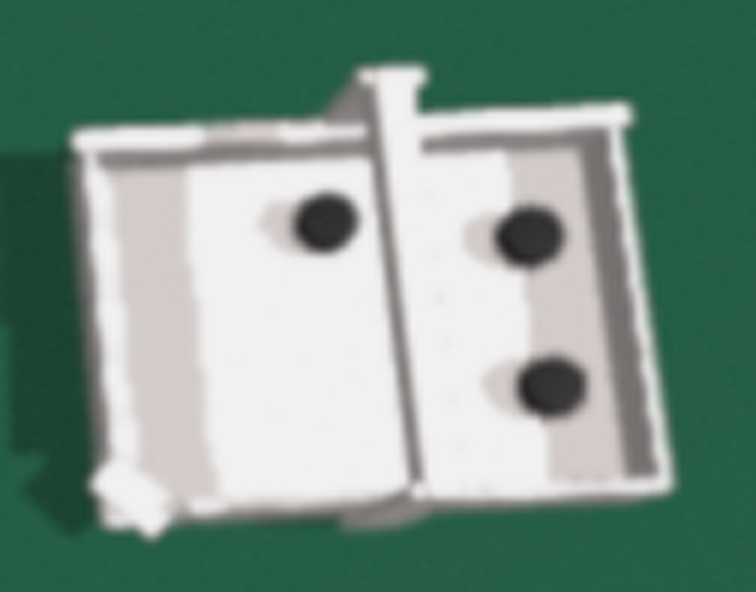

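View pics/b_top2.png

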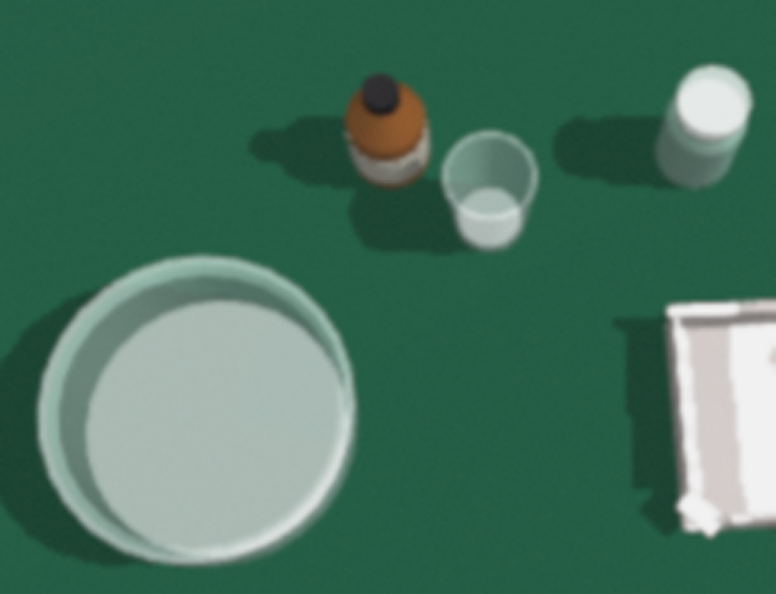

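Run:
```python
from h import *
from scipy.optimize import least_squares
T=np.array([[-109,-79,40],[-109,79,40],[109,-79,40],[106,76,30],[0,-85,106],[0,85,106]])/1000
# image: top-left = x+ (tray +x is world +y=left), y-
px=np.array([[425,178.6],[432,244.5],[332.2,183.3],[340.3,248.4],[385.3,172.1],[389.2,244.5]])
def W(p):
    c,s=np.cos(p[2]),np.sin(p[2]);return T@np.array([[c,-s,0],[s,c,0],[0,0,1]]).T+[p[0],p[1],0]
c=optics.camera_info("top")
f=lambda p:(proj("top",W(p),c)-px).ravel()
r=least_squares(f,[.57,-.22,1.57],loss="soft_l1");print(r.x.round(4),np.degrees(r.x[2]));print(f(r.x).reshape(-1,2).round(1))
print("trough",onz("top",(189.7,213.6),.08).round(3))
for n,uv,z in [("bottle",(248,138),.0),("beaker",(278.2,159),0),("jar",(340.6,139),0),("bcap",(245.5,118.5),.115),("jart",(346,121),.1),("c1",(374,198.5),.02),("c2",(408,201),.02),("c3",(411.5,226.6),.02)]:
    print(n,onz("top",uv,z).round(3))
```

```text
[ 0.5749 -0.2259  1.6064] 92.04187030823232
[[-2.2  1.2]
 [-0.3 -0.4]
 [ 1.5  0.6]
 [-0.7 -0.9]
 [-0.1 -1. ]
 [ 4.5  0.7]]
trough [0.571 0.226 0.08 ]
bottle [0.789 0.099 0.   ]
beaker [0.73  0.021 0.   ]
jar [ 0.783 -0.144  0.   ]
bcap [0.789 0.096 0.115]
jart [ 0.787 -0.141  0.1  ]
c1 [ 0.617 -0.215  0.02 ]
c2 [ 0.61  -0.298  0.02 ]
c3 [ 0.546 -0.301  0.02 ]
```

```bash
cat >> h.py <<'E'
def rz(a): c,s=np.cos(a),np.sin(a);return np.array([[c,-s,0],[s,c,0],[0,0,1]])
def lines():
    L=[]
    for z in (0,.04):
        q=[(-.109,-.079),(.109,-.079),(.109,.055),(.085,.079),(-.109,.079)]
        L+=[[(*q[i],z),(*q[(i+1)%5],z)] for i in range(5)]
    for x in(-.007,.007):
        for z in (.082,.106): L.append([(x,-.085,z),(x,.085,z)])
    for y in(-.085,.085): L.append([(0,y,0.04),(0,y,.106)])
    L.append([(.106-.008,.076+.008,.03),(.106+.008,.076-.008,.03)])
    return np.array(L)
def overlay(img,n,R,t,x0,y0,x1,y1,f,c=None,col=(0,0,255)):
    z=cv2.resize(img[y0:y1,x0:x1],None,fx=f,fy=f,interpolation=cv2.INTER_CUBIC)
    for a in lines():
        p=(proj(n,a@R.T+t,c)-[x0,y0]+.5)*f-.5
        p=p.round().astype(int); cv2.line(z,tuple(map(int,p[0])),tuple(map(int,p[1])),col,1)
    return z
E
python3 - <<'E'
from h import *
a=cv2.imread("pics/a_top.png");b=cv2.imread("pics/a_side.png")
R=rz(np.radians(92.));t=np.array([.5749,-.2259,0])
z1=overlay(a,"top",R,t,320,160,446,262,6)
cv2.imwrite("pics/c_top.png",z1[:600])
z2=overlay(b,"side",R,t,280,140,410,232,6)
cv2.imwrite("pics/c_side.png",z2[:600])
E
```

```text
(no output)
```

View pics/c_top.png

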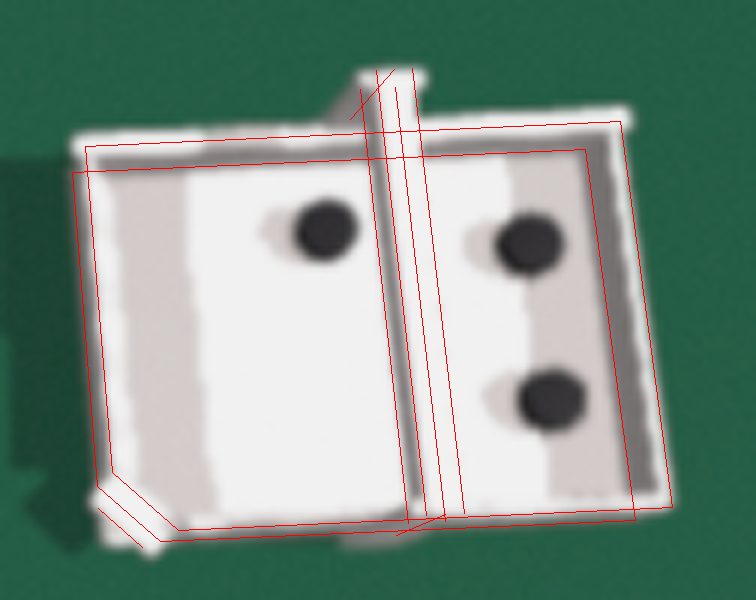

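View pics/c_side.png

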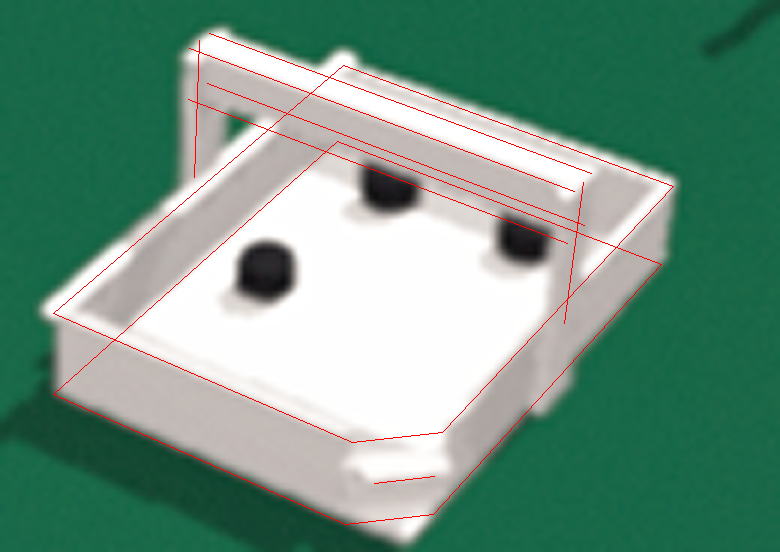

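```bash
python3 -m pendant '[[[2.9,3,0.5,-1.7],[2.9,3,0.5,-1.7],[2.9,3,0.5,-1.7],[2.9,3,0.5,-1.7],[2.9,3,0.5,-1.7],[2.9,3,0.5,-1.7],[2.9,3,0.5,-1.7],[2.9,3,0.5,-1.7],[2.9,3,0.5,-1.7],[2.9,3,0,-1.7],[2.9,3,0,-1.7],[2.9,3,0,-1.7]]]' 100
cat > st.py <<'E'
from h import *
from scipy.spatial.transform import Rotation as Ro
s=bot.read_state();R=Ro.from_quat(s["eef_rot"]).as_matrix()
print(round(s["time_s"],2),"q",np.round(s["joint_positions"],3),"p",np.round(s["tool_pos"],4),"w",round(s["grip_width"],4),"F",np.round(s["force"],1))
print("toolz",R[:,2].round(3),"tilt",np.degrees(np.arccos(-R[2,2])).round(1),"y-ang",np.degrees(np.arctan2(R[1,1],R[0,1])).round(1))
E
python3 st.py
```

```text
time_s: 1.15
tool_pos: [0.5695, -0.2204, 0.2966]
eef_rot: [1.0, -0.006, -0.002, -0.002]
force: [-0.1, 0.0, -0.2]
grip_width: 0.0854
1.15 q [-0.442  0.25   1.625  0.003  1.273  1.14 ] p [ 0.5695 -0.2204  0.2966] w 0.0854 F [-0.1  0.  -0.2]
toolz [-0.004  0.005 -1.   ] tilt 0.4 y-ang -90.7
```

```bash
python3 -m pendant '[[[3.7,-1.4,0,0],[3.7,-1.4,0,0],[3.7,-1.4,0,0],[3.7,-1.4,0,0],[3.7,-1.4,0,0],[3.7,-1.4,0,0],[3.7,-1.4,0,0],[3.7,-1.4,0,0],[3.7,-1.4,0,0],[3.7,-1.4,0,0]]]'; python3 st.py
```

```text
time_s: 1.98
tool_pos: [0.9064, -0.3311, 0.2896]
eef_rot: [1.0, 0.001, -0.003, -0.006]
force: [1.3, -0.6, 0.9]
grip_width: 0.0853
1.98 q [-0.398  1.182  0.158  0.008  1.811  1.172] p [ 0.9064 -0.3311  0.2896] w 0.0853 F [ 1.3 -0.6  0.9]
toolz [-0.006  0.011 -1.   ] tilt 0.7 y-ang -89.8
```

```bash
python3 -m pendant '[[[3.7,-1.4,0,0],[3.7,-1.4,0,0],[3.7,-1.4,0,0]]]'; python3 st.py
```

```text
time_s: 2.23
tool_pos: [0.9328, -0.3416, 0.2429]
eef_rot: [1.0, 0.001, 0.017, 0.001]
force: [0.2, 0.4, 2.1]
grip_width: 0.0851
2.23 q [-0.398  1.285  0.055  0.012  1.77   1.173] p [ 0.9328 -0.3416  0.2429] w 0.0851 F [0.2 0.4 2.1]
toolz [ 0.033 -0.001 -0.999] tilt 1.9 y-ang -89.9
```

```bash
python3 -m pendant '[[[3.0,-1.2,2.5,0],[3.0,-1.2,2.5,0],[3.0,-1.2,2.5,0],[3.0,-1.2,2.5,0]]]'; python3 st.py
```

```text
time_s: 2.57
tool_pos: [0.9406, -0.3478, 0.2966]
eef_rot: [0.999, 0.001, 0.053, 0.014]
force: [-0.8, 0.6, 0.6]
grip_width: 0.0851
2.57 q [-0.402  1.234  0.051  0.017  1.749  1.171] p [ 0.9406 -0.3478  0.2966] w 0.0851 F [-0.8  0.6  0.6]
toolz [ 0.106 -0.027 -0.994] tilt 6.3 y-ang -90.0
```

```bash
python3 -m pendant '[[[-3.1,1.0,-0.8,0.2],[-3.1,1.0,-0.8,0.2],[-3.1,1.0,-0.8,0.2],[-3.1,1.0,-0.8,0.2],[-3.1,1.0,-0.8,0.2],[-3.1,1.0,-0.8,0.2],[-3.1,1.0,-0.8,0.2],[-3.1,1.0,-0.8,0.2],[-3.1,1.0,-0.8,0.2],[-3.1,1.0,-0.8,0.2],[-3.1,1.0,-0.8,0],[-3.1,1.0,-0.8,0]]]'; python3 st.py
python3 - <<'E'
from h import *
cv2.imwrite("pics/d_wrist.png",optics.grab_frame("wrist"))
E
```

```text
time_s: 3.57
tool_pos: [0.6148, -0.2468, 0.293]
eef_rot: [0.992, 0.017, 0.114, 0.041]
force: [-0.4, -0.6, 0.5]
grip_width: 0.0853
3.57 q [-0.462  0.221  1.685  0.04   0.995  1.056] p [ 0.6148 -0.2468  0.293 ] w 0.0853 F [-0.4 -0.6  0.5]
toolz [ 0.228 -0.077 -0.971] tilt 13.9 y-ang -88.5
```

View pics/d_wrist.png

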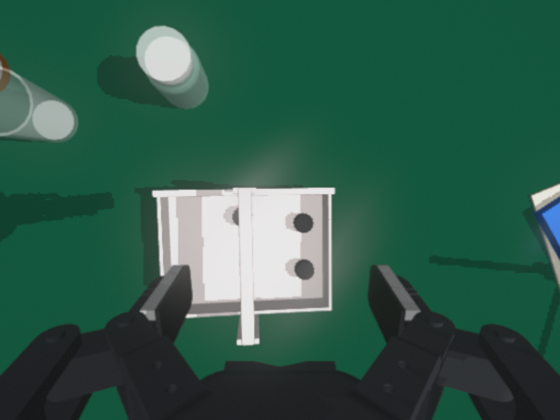

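```bash
python3 -m pendant '[[[-3.8,1.5,0,0],[-3.8,1.5,0,0],[-3.8,1.5,0,0],[-3.8,1.5,0,0],[-3.8,1.5,0,0],[-3.8,1.5,0,0],[-3.8,1.5,0,0],[-3.8,1.5,0,0]]]'; python3 st.py
```

```text
time_s: 4.28
tool_pos: [0.3104, -0.1283, 0.3193]
eef_rot: [0.989, 0.018, 0.137, 0.055]
force: [-0.4, -0.7, 1.2]
grip_width: 0.0856
4.28 q [-0.576 -0.59   2.312  0.068  1.13   0.937] p [ 0.3104 -0.1283  0.3193] w 0.0856 F [-0.4 -0.7  1.2]
toolz [ 0.272 -0.103 -0.957] tilt 16.9 y-ang -88.8
```

```bash
python3 -m pendant '[[[-3,1.2,0,0],[-3,1.2,0,0],[-3,1.2,0,0],[-3,1.2,0,0]]]'; python3 st.py
```

```text
time_s: 4.62
tool_pos: [0.2422, -0.1036, 0.3205]
eef_rot: [0.992, 0.019, 0.119, 0.048]
force: [0.4, -0.3, 0.6]
grip_width: 0.0857
4.62 q [-0.653 -0.786  2.386  0.076  1.296  0.868] p [ 0.2422 -0.1036  0.3205] w 0.0857 F [ 0.4 -0.3  0.6]
toolz [ 0.238 -0.09  -0.967] tilt 14.7 y-ang -88.5
```

```bash
python3 -m pendant '[[[-3.5,1.4,0,0],[-3.5,1.4,0,0],[-3.5,1.4,0,0],[-3.5,1.4,0,0],[-3.5,1.4,0,0]]]'; python3 st.py
```

```text
time_s: 5.03
tool_pos: [0.2051, -0.1044, 0.3124]
eef_rot: [0.997, 0.022, 0.068, 0.023]
force: [-0.0, 0.3, -0.3]
grip_width: 0.0853
5.03 q [-0.741 -0.786  2.389  0.062  1.41   0.781] p [ 0.2051 -0.1044  0.3124] w 0.0853 F [-0.   0.3 -0.3]
toolz [ 0.137 -0.042 -0.99 ] tilt 8.2 y-ang -87.7
```

```bash
python3 -m pendant '[[[-3.5,1.4,0,0],[-3.5,1.4,0,0],[-3.5,1.4,0,0],[-3.5,1.4,0,0],[-3.5,1.4,0,0]]]'; python3 st.py;  python3 -m pendant '[[[1.5,-0.6,0,0],[2,-0.8,0,0],[3.5,-1.1,-0.5,0],[3.5,-1.1,-0.5,0],[3.5,-1.1,-0.5,0],[3.5,-1.1,-0.5,0],[3.5,-1.1,-0.5,0]]]'; python3 st.py
```

```text
time_s: 5.45
tool_pos: [0.1454, -0.1234, 0.2986]
eef_rot: [0.999, 0.026, 0.021, -0.014]
force: [-0.2, -0.2, -0.6]
grip_width: 0.0855
5.45 q [-1.014 -0.786  2.41   0.05   1.522  0.501] p [ 0.1454 -0.1234  0.2986] w 0.0855 F [-0.2 -0.2 -0.6]
toolz [ 0.041  0.03  -0.999] tilt 2.9 y-ang -86.9
time_s: 6.03
tool_pos: [0.356, -0.2018, 0.2842]
eef_rot: [0.999, 0.012, 0.031, 0.002]
force: [0.7, -0.0, 0.4]
grip_width: 0.0853
6.03 q [-0.647 -0.194  2.107  0.038  1.177  0.886] p [ 0.356  -0.2018  0.2842] w 0.0853 F [ 0.7 -0.   0.4]
toolz [ 0.062 -0.003 -0.998] tilt 3.6 y-ang -88.6
```

```bash
python3 -m pendant '[[[3.1,-0.3,-1.2,0.1],[3.1,-0.3,-1.2,0.1],[3.1,-0.3,-1.2,0.1],[3.1,-0.3,-1.2,0.1],[3.1,-0.3,-1.2,0.1],[3.1,-0.3,-1.2,0.1],[2,-0.3,-1,0],[0.5,0,0,0]]]'; python3 st.py
python3 - <<'E'
from h import *
cv2.imwrite("pics/e_wrist.png",optics.grab_frame("wrist"))
E
```

```text
time_s: 6.7
tool_pos: [0.5856, -0.231, 0.2192]
eef_rot: [0.999, 0.019, 0.048, 0.013]
force: [-0.2, 0.2, -0.3]
grip_width: 0.0856
6.7 q [-0.454  0.3    1.727  0.024  1.017  1.066] p [ 0.5856 -0.231   0.2192] w 0.0856 F [-0.2  0.2 -0.3]
toolz [ 0.097 -0.025 -0.995] tilt 5.7 y-ang -87.9
```

View pics/e_wrist.png

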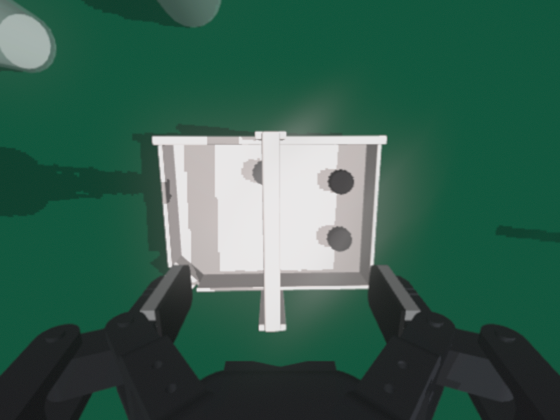

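```bash
python3 -m pendant '[[[-0.3,0.15,-2,0],[-0.3,0.15,-2,0],[-0.3,0.1,-2,0],[-0.3,0.1,-2,0],[-0.2,0.1,-2,0],[0,0,-1.3,0],[0,0,-0.5,0]]]'; python3 st.py
```

```text
time_s: 7.33
tool_pos: [0.5721, -0.2306, 0.1203]
eef_rot: [0.998, 0.019, 0.061, 0.021]
force: [0.3, 0.5, 0.6]
grip_width: 0.0855
7.33 q [-0.463  0.389  1.838  0.027  0.787  1.051] p [ 0.5721 -0.2306  0.1203] w 0.0855 F [0.3 0.5 0.6]
toolz [ 0.123 -0.04  -0.992] tilt 7.4 y-ang -87.9
```

```bash
python3 -m pendant '[[[0,0.3,-1.2,0],[0,0.2,-0.8,0],[0,0,-0.2,0],[0,0,0,0]]]'; python3 st.py;  python3 -m pendant '[[[0,0,0,0],[0,0,0,0],[0,0,0,0],[0,0,0,0],[0,0,0,0],[0,0,0,0],[0,0,0,0]]]' 0; python3 st.py
```

```text
time_s: 7.67
tool_pos: [0.5725, -0.2266, 0.1005]
eef_rot: [0.998, 0.019, 0.063, 0.022]
force: [-0.8, 0.2, 0.8]
grip_width: 0.0854
7.67 q [-0.456  0.415  1.851  0.027  0.743  1.059] p [ 0.5725 -0.2266  0.1005] w 0.0854 F [-0.8  0.2  0.8]
toolz [ 0.127 -0.042 -0.991] tilt 7.7 y-ang -88.0
time_s: 8.25
tool_pos: [0.5752, -0.2271, 0.104]
eef_rot: [0.997, 0.019, 0.065, 0.023]
force: [-1.3, 1.6, 3.8]
grip_width: 0.0132
8.25 q [-0.455  0.412  1.847  0.028  0.746  1.058] p [ 0.5752 -0.2271  0.104 ] w 0.0132 F [-1.3  1.6  3.8]
toolz [ 0.131 -0.043 -0.99 ] tilt 7.9 y-ang -88.0
```

```bash
python3 -m pendant '[[[0,0,0.5,0],[0,0,1,0],[0,0,1.5,0],[0,0,2,0],[0,0,2.5,0],[0,0,3,0],[0,0,3,0],[0,0,3,0],[0,0,3,0],[0,0,2.5,0],[0,0,1.5,0],[0,0,1,0]]]'; python3 st.py
python3 - <<'E'
from h import *
cv2.imwrite("pics/f_side.png",optics.grab_frame("side"))
E
```

```text
time_s: 9.25
tool_pos: [0.56, -0.2219, 0.3488]
eef_rot: [0.998, 0.019, 0.05, 0.018]
force: [0.1, -0.2, -4.0]
grip_width: 0.0131
9.25 q [-0.456  0.133  1.661  0.014  1.24   1.072] p [ 0.56   -0.2219  0.3488] w 0.0131 F [ 0.1 -0.2 -4. ]
toolz [ 0.101 -0.035 -0.994] tilt 6.2 y-ang -87.9
```

View pics/f_side.png

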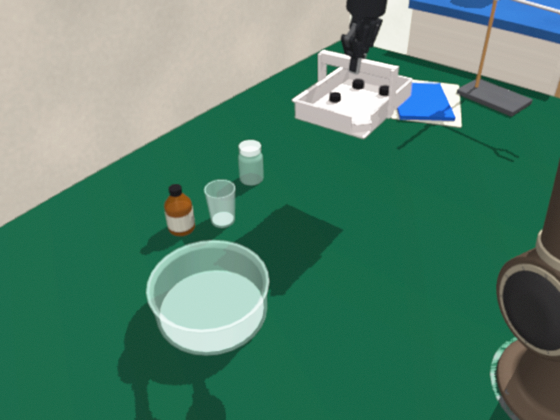

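```bash
python3 -m pendant '[[[0.2,0.7,0.3,2],[0.3,1.4,0.3,4],[0.4,2,0.3,6],[0.5,2.5,0.3,7],[0.5,2.8,0.3,7],[0.5,2.8,0.3,7],[0.5,2.8,0.3,7],[0.5,2.8,0.3,7],[0.5,2.8,0.3,7],[0.5,2.8,0.3,7],[0.5,2.0,0.3,7],[0.5,1,0,6]]]'; python3 st.py
```

```text
time_s: 10.3
tool_pos: [0.6041, 0.0567, 0.3625]
eef_rot: [0.773, 0.633, 0.037, -0.022]
force: [0.0, 0.3, -3.3]
grip_width: 0.0129
10.3 q [-0.017  0.177  1.584  0.083  1.354  0.163] p [0.6041 0.0567 0.3625] w 0.0129 F [ 0.   0.3 -3.3]
toolz [ 0.029  0.081 -0.996] tilt 4.9 y-ang -11.4
```

```bash
python3 -m pendant '[[[1,0,0,0],[2,0,0,0],[3,0,0,0],[4,0,0,0],[4,0,0,0],[4,0,0,0],[4,0,0,0],[4,0,0,0],[4,0,0,0],[4,0,0,0],[4,0,0.5,0],[4,0,1,0]]]'; python3 st.py
```

```text
time_s: 11.3
tool_pos: [0.9636, 0.0541, 0.336]
eef_rot: [0.778, 0.627, 0.031, -0.025]
force: [37.2, -2.8, 77.1]
grip_width: 0.0133
11.3 q [-0.013  1.193  0.05   0.082  1.881  0.228] p [0.9636 0.0541 0.336 ] w 0.0133 F [37.2 -2.8 77.1]
toolz [ 0.018  0.078 -0.997] tilt 4.6 y-ang -12.3
```

```bash
python3 -m pendant '[[[3.5,0,1.5,0],[3.5,0,1.5,0],[3.5,0,1.5,0],[3.5,0,1.5,0],[3.5,0,1.5,0],[3.5,0,1.5,0]]]'; python3 st.py
```

```text
time_s: 11.8
tool_pos: [0.997, 0.0446, 0.3357]
eef_rot: [0.782, 0.618, 0.076, 0.007]
force: [1.0, 0.3, -3.9]
grip_width: 0.0132
11.8 q [-0.024  1.195  0.051  0.088  1.768  0.231] p [0.997  0.0446 0.3357] w 0.0132 F [ 1.   0.3 -3.9]
toolz [ 0.128  0.083 -0.988] tilt 8.8 y-ang -13.7
```

```bash
python3 -m pendant '[[[4,0,1,0],[4,0,1,0],[4,0,1,0],[4,0,1,0],[4,0,1,0],[4,0,1,0],[4,0,1,0],[4,0,1,0],[4,0,1,0],[4,0,1,0]]]'; python3 st.py
```

```text
time_s: 12.63
tool_pos: [1.0822, 0.0399, 0.3977]
eef_rot: [0.764, 0.599, 0.212, 0.11]
force: [-0.2, -1.0, -4.7]
grip_width: 0.013
12.63 q [-0.031  1.162  0.051  0.101  1.457  0.223] p [1.0822 0.0399 0.3977] w 0.013 F [-0.2 -1.  -4.7]
toolz [ 0.456  0.087 -0.886] tilt 27.7 y-ang -16.5
```

```bash
cat > tr.py <<'E'
from h import *
from scipy.spatial.transform import Rotation as Ro
G=Ro.from_quat([0.997,.019,.065,.023]);TR=G.inv()*Ro.from_euler('z',92,degrees=True)
off=G.inv().apply(np.array([.573,-.226,0])-np.array([.5752,-.2271,.104]))
def tray(s=None):
    s=s or bot.read_state();Q=Ro.from_quat(s["eef_rot"])
    return (Q*TR).as_matrix(), np.array(s["tool_pos"])+Q.apply(off)
if __name__=="__main__":
    R,t=tray();g=R.T@[0,0,-1]
    print("tilt",np.degrees(np.arccos(R[2,2])).round(1),"phi",np.degrees(np.arctan2(g[1],g[0])).round(1),"yaw",np.degrees(np.arctan2(R[1,0],R[0,0])).round(1))
    L=t+R@[.106,.076,.03];print("t",t.round(3),"lip",L.round(3),"hdist",np.hypot(*(L-[.571,.226,.08])[:2]).round(3))
E
python3 tr.py
python3 - <<'E'
from h import *
cv2.imwrite("pics/g_side.png",optics.grab_frame("side"));cv2.imwrite("pics/g_top.png",optics.grab_frame("top"))
E
```

```text
tilt 22.7 phi 11.5 yaw 163.7
t [1.121 0.035 0.301] lip [ 0.996 -0.01   0.283] hdist 0.486
```

View pics/g_side.png

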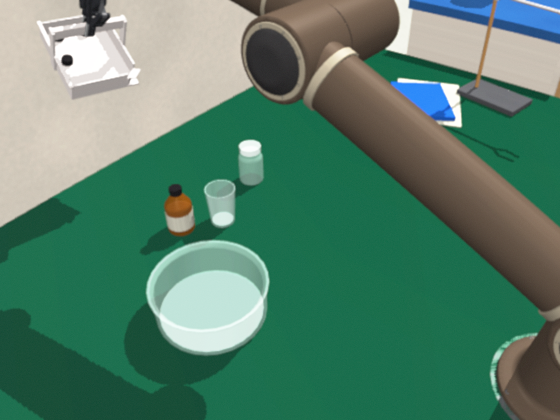

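View pics/g_top.png

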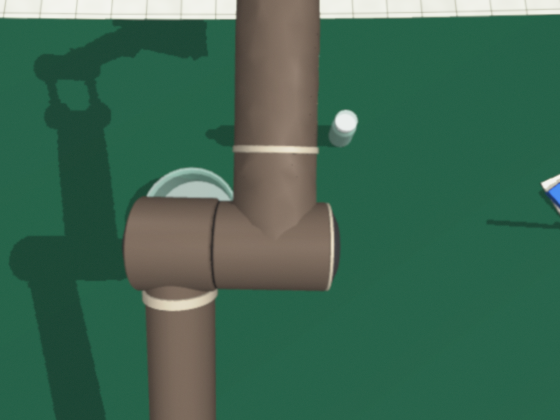

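Run:
```python
from h import *
from tr import tray
R,t=tray()
a=cv2.imread("pics/g_side.png")
z=overlay(a,"side",R,t,20,0,160,105,5);r=cv2.resize(a[0:105,20:160],None,fx=3,fy=3,interpolation=cv2.INTER_CUBIC)
cv2.imwrite("pics/h.png",z)
cv2.imwrite("pics/h2.png",r)
```

```text
(no output)
```

View pics/h.png

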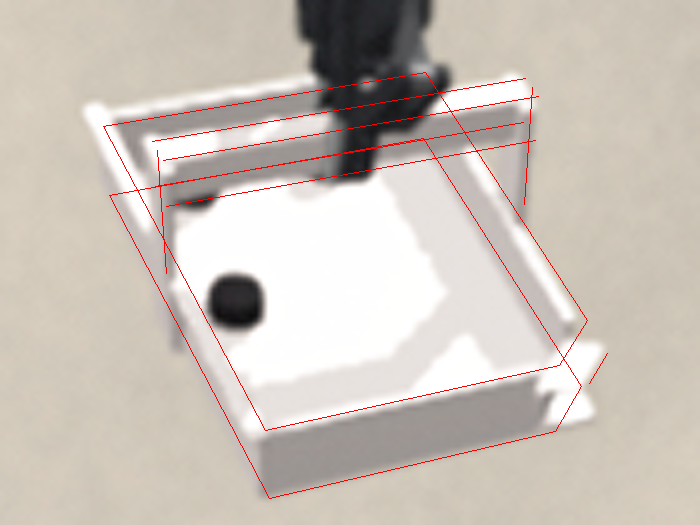

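View pics/h2.png

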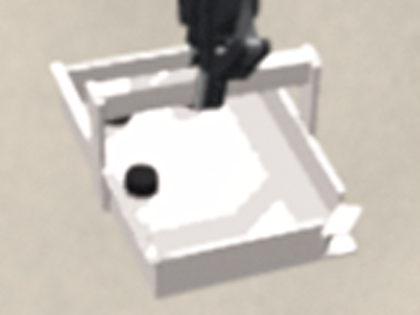

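```bash
python3 -m pendant '[[[3,0,0,0],[3,0,0,0],[3,0,0,0],[2,0,0,0],[0,0,0,0]]]'; python3 tr.py
cat > look.py <<'E'
import sys
from h import *
from tr import tray
R,t=tray();n=sys.argv[1];c=optics.camera_info(n);a=optics.grab_frame(n)
p=proj(n,lines().reshape(-1,3)@R.T+t,c)
x0,y0=np.maximum(p.min(0)-12,0).astype(int);x1,y1=np.minimum(p.max(0)+12,[560,420]).astype(int)
f=min(780/(x1-x0),580/(y1-y0));b=overlay(a,n,R,t,x0,y0,x1,y1,f,c)
cv2.imwrite(f"pics/{sys.argv[2]}.png",b)
# dark blobs -> tray frame at z .02
o,_=ray(n,(0,0),c)
g=cv2.resize(a[y0:y1,x0:x1],None,fx=f,fy=f)
_,lab,st,ce=cv2.connectedComponentsWithStats((g.max(2)<60).astype(np.uint8))
for s,q in zip(st[1:],ce[1:]):
    if s[4]>150:
        uv=(q+.5)/f-.5+[x0,y0];o,d=ray(n,uv,c);ol=R.T@(o-t);dl=R.T@d;k=(.012-ol[2])/dl[2];print("blob",q.round(),s[4],((ol+k*dl)*1000).round(0))
E
python3 look.py side i1
```

```text
time_s: 13.15
tool_pos: [1.1101, 0.0392, 0.3908]
eef_rot: [0.756, 0.592, 0.245, 0.134]
force: [0.0, 0.1, -4.1]
grip_width: 0.0132
tilt 27.5 phi 12.5 yaw 162.8
t [1.156 0.035 0.298] lip [ 1.034 -0.01   0.269] hdist 0.519
blob [346.  75.] 15408 [-137.   63.   12.]
blob [448. 337.] 1744 [42. 45. 12.]
blob [305. 366.] 1838 [ 42. -21.  12.]
```

View pics/i1.png

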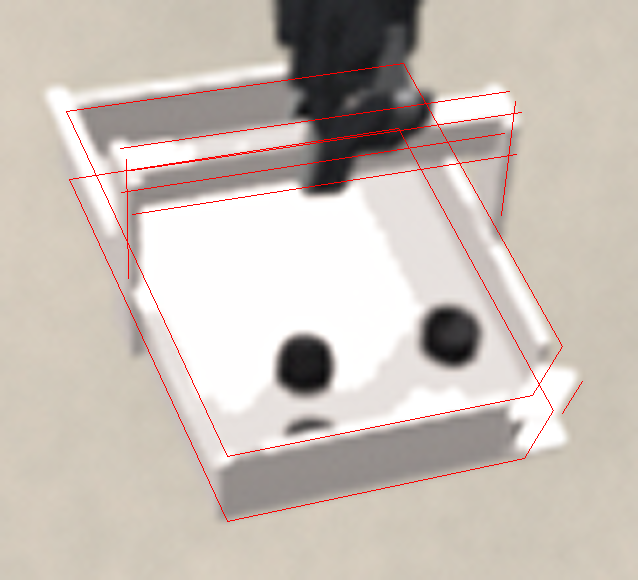

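```bash
python3 -m pendant '[[[-1,0.5,0,0],[-2,1,0,0],[-3,1.5,0,0],[-3,2,0,-2],[-3,2,0,-4],[-3,2,0,-4]]]'; python3 tr.py; python3 st.py
```

```text
time_s: 13.7
tool_pos: [0.9643, 0.1164, 0.3891]
eef_rot: [0.809, 0.515, 0.234, 0.162]
force: [1.4, 1.0, -3.5]
grip_width: 0.0133
tilt 28.2 phi 12.5 yaw 151.5
t [1.01  0.103 0.297] lip [0.881 0.083 0.266] hdist 0.342
13.7 q [ 0.098  0.644  0.982 -0.091  0.944  0.566] p [0.9643 0.1164 0.3891] w 0.0133 F [ 1.4  1.  -3.5]
toolz [ 0.546 -0.021 -0.838] tilt 33.1 y-ang -28.9
```

```bash
python3 -m pendant '[[[-2.5,2,0,-5],[-2.5,2,0,-6],[-2.5,2,0,-6],[-2.5,2,0,-6],[-2,2,0,-6],[-2,2,0,-6],[-2,2,0,-6],[-1,1.5,0,-5],[0,1,0,-3]]]'; python3 tr.py; python3 st.py
```

```text
time_s: 14.45
tool_pos: [0.7856, 0.2964, 0.4364]
eef_rot: [0.949, 0.109, 0.171, 0.24]
force: [0.9, -0.4, -3.3]
grip_width: 0.0127
tilt 28.6 phi 20.0 yaw 98.8
t [0.809 0.254 0.344] lip [0.714 0.343 0.31 ] hdist 0.185
14.45 q [ 0.5    0.587  0.985 -0.585  1.438  1.883] p [0.7856 0.2964 0.4364] w 0.0127 F [ 0.9 -0.4 -3.3]
toolz [ 0.377 -0.418 -0.827] tilt 34.2 y-ang -81.8
```

```bash
python3 look.py side i2
```

```text
blob [117. 104.] 37140 [ -67. -155.   12.]
blob [  9. 200.] 176 [   5. -173.   12.]
blob [121. 424.] 1634 [ 86. -29.  12.]
blob [182. 452.] 1679 [86.  9. 12.]
blob [251. 469.] 1152 [79. 46. 12.]
```

View pics/i2.png

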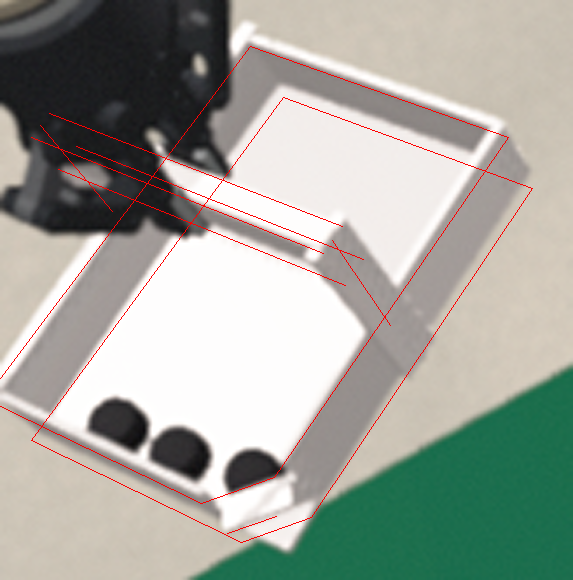

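```bash
python3 -m pendant '[[[1,0.4,0,0],[1.8,0.8,0,0],[1.8,0.8,0,0],[1.8,0.8,0,0],[1.8,0.8,0,0],[1.8,0.8,0,0],[1.8,0.8,0,0],[1.8,0.8,0,0],[1.8,0.8,0,0]]]'; python3 tr.py; python3 st.py
```

```text
time_s: 15.25
tool_pos: [0.9246, 0.3711, 0.4484]
eef_rot: [0.95, 0.115, 0.193, 0.218]
force: [0.4, 0.6, -13.9]
grip_width: 0.013
tilt 27.6 phi 26.4 yaw 99.4
t [0.953 0.334 0.355] lip [0.856 0.421 0.322] hdist 0.345
15.25 q [ 0.491  1.116  0.068 -0.555  1.707  1.673] p [0.9246 0.3711 0.4484] w 0.013 F [  0.4   0.6 -13.9]
toolz [ 0.416 -0.369 -0.831] tilt 33.8 y-ang -81.3
```

Already near the limit, and φ is growing. I keep pushing outward.

```bash
python3 -m pendant '[[[2,0.9,0,0],[2.5,1.1,0.3,0],[3,1.3,0.5,0],[3,1.3,0.5,0],[3,1.3,0.5,0],[3,1.3,0.5,0]]]'; python3 tr.py; python3 st.py
```

```text
time_s: 15.75
tool_pos: [0.9781, 0.3811, 0.4245]
eef_rot: [0.94, 0.13, 0.252, 0.192]
force: [0.6, -0.1, -3.4]
grip_width: 0.013
tilt 29.9 phi 39.5 yaw 100.4
t [1.018 0.351 0.333] lip [0.92  0.433 0.294] hdist 0.406
15.75 q [ 0.47   1.16   0.051 -0.525  1.541  1.677] p [0.9781 0.3811 0.4245] w 0.013 F [ 0.6 -0.1 -3.4]
toolz [ 0.523 -0.296 -0.799] tilt 37.0 y-ang -80.7
```

```bash
python3 -m pendant '[[[3,1.3,0.5,0],[3,1.3,0.5,0],[3,1.3,0.5,0],[3,1.3,0.5,0],[3,1.3,0.5,0],[1,0.4,0,0],[0,0,0,0]]]'; python3 tr.py; python3 st.py; python3 look.py side i3
```

```text
time_s: 16.33
tool_pos: [1.025, 0.3877, 0.4236]
eef_rot: [0.924, 0.138, 0.316, 0.164]
force: [0.3, 0.1, -4.0]
grip_width: 0.0133
tilt 34.2 phi 51.3 yaw 100.9
t [1.077 0.366 0.336] lip [0.979 0.445 0.29 ] hdist 0.463
16.33 q [ 0.447  1.177  0.051 -0.497  1.373  1.683] p [1.025  0.3877 0.4236] w 0.0133 F [ 0.3  0.1 -4. ]
toolz [ 0.63  -0.216 -0.746] tilt 41.8 y-ang -80.5
blob [ 76. 117.] 1000 [-156.   31.   12.]
```

View pics/i3.png

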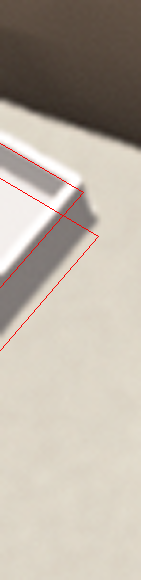

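```bash
python3 -m pendant '[[[-1,-0.5,0,0],[-2,-1,0,0],[-2.5,-1.3,0,0],[-3,-1.5,0,0],[-3,-1.5,0,0],[-3,-1.5,0,0],[-3,-1.5,0,0]]]'; python3 tr.py; python3 st.py
```

```text
time_s: 16.97
tool_pos: [0.8549, 0.3056, 0.4275]
eef_rot: [0.922, 0.135, 0.328, 0.156]
force: [0.7, 0.7, -3.1]
grip_width: 0.0131
tilt 35.0 phi 53.9 yaw 100.5
t [0.909 0.285 0.341] lip [0.812 0.365 0.294] hdist 0.278
16.97 q [ 0.443  0.516  1.159 -0.593  0.961  1.943] p [0.8549 0.3056 0.4275] w 0.0131 F [ 0.7  0.7 -3.1]
toolz [ 0.647 -0.2   -0.736] tilt 42.6 y-ang -81.0
```

```bash
python3 -m pendant '[[[-3,-1.7,0,0],[-3,-1.7,0,0],[-3,-1.7,0,0],[-3,-1.7,0,0],[-3,-1.7,0,0],[-3,-1.7,0,0],[-2,-1,0,0],[-1,-0.7,0,0],[0,0,0,0]]]'; python3 tr.py; python3 st.py;python3 look.py top j1;python3 look.py side j2
```

```text
time_s: 17.72
tool_pos: [0.6368, 0.1855, 0.4783]
eef_rot: [0.914, 0.123, 0.359, 0.145]
force: [0.2, -0.6, -3.9]
grip_width: 0.0127
tilt 37.8 phi 59.1 yaw 99.0
t [0.696 0.168 0.395] lip [0.602 0.25  0.345] hdist 0.039
17.72 q [ 0.411 -0.047  1.764 -0.623  0.85   1.995] p [0.6368 0.1855 0.4783] w 0.0127 F [ 0.2 -0.6 -3.9]
toolz [ 0.692 -0.176 -0.7  ] tilt 45.6 y-ang -82.6
blob [175. 408.] 30436 [108.  17.  12.]
blob [322. 375.] 166 [28. 24. 12.]
blob [419.  88.] 22744 [-120.  -37.   12.]
blob [513.   4.] 774 [-198.  -31.   12.]
blob [302. 171.] 407 [-42. -51.  12.]
blob [309. 458.] 4271 [78. 37. 12.]
```

View pics/j1.png

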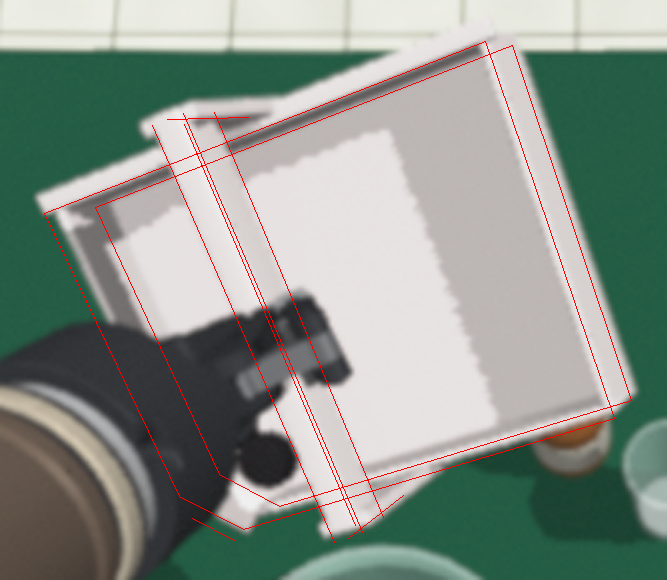

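View pics/j2.png

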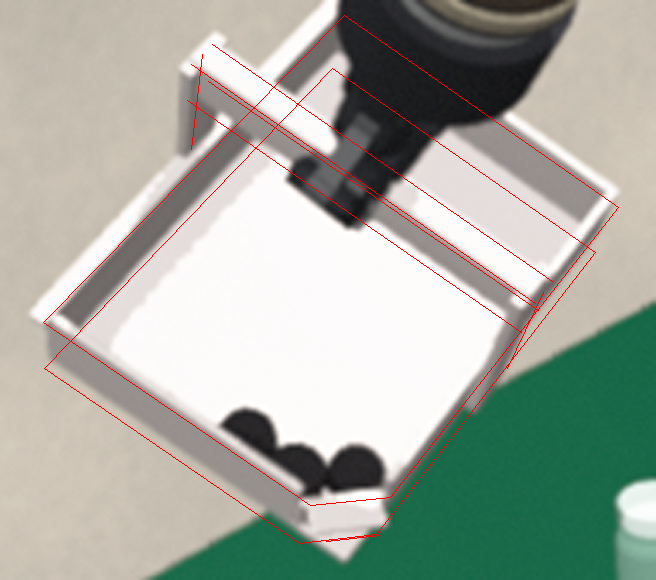

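Run:
```python
from h import *
from tr import tray
from scipy.optimize import least_squares
from scipy.spatial.transform import Rotation as Ro
R,t=tray()
C={n:optics.camera_info(n) for n in("side","top")}
def full(n,q):
    p=proj(n,lines().reshape(-1,3)@R.T+t,C[n])
    x0,y0=np.maximum(p.min(0)-12,0).astype(int);x1,y1=np.minimum(p.max(0)+12,[560,420]).astype(int)
    f=min(780/(x1-x0),580/(y1-y0));return (np.array(q)+.5)/f-.5+[x0,y0]
D=[("side",(33,315),(109,-79,40)),("side",(618,190),(-109,79,40)),("side",(215,36),(0,-85,106)),("side",(550,283),(0,85,106)),
("top",(633,395),(-109,79,40)),("top",(40,198),(109,-79,40)),("top",(175,115),(0,-85,106)),("top",(345,530),(0,85,106)),("top",(235,525),(106,76,30)),("side",(348,518),(106,76,30))]
px=[full(n,q) for n,q,_ in D]
def f(p):
    Q=Ro.from_rotvec(p[:3]).as_matrix()@R
    return np.concatenate([(proj(n,Q@np.array(P)/1000+t+p[3:],C[n])[0]-u) for (n,_,P),u in zip(D,px)])
r=least_squares(f,np.zeros(6),loss="soft_l1");print(r.x.round(3),f(r.x).reshape(-1,2).round(1).tolist())
Q=Ro.from_rotvec(r.x[:3]).as_matrix()@R;T=t+r.x[3:]
print("tilt",np.degrees(np.arccos(Q[2,2])),"lip",T+Q@[.106,.076,.03])
for q in [(248,432),(298,470),(355,468)]:
    o,d=ray("side",full("side",q),C["side"]);ol=Q.T@(o-T);dl=Q.T@d;k=(.013-ol[2])/dl[2];P=ol+k*dl;print((P*1000).round(),np.linalg.norm(P-[.093,.063,.013]).round(3))
```

```text
[-0.007 -0.065  0.02   0.007 -0.006  0.008] [[4.8, -5.0], [-1.1, 0.2], [-0.5, -0.1], [-0.5, 0.1], [-2.0, 1.4], [2.1, 1.2], [-1.0, -0.1], [6.8, -0.4], [-1.6, -3.7], [1.8, 0.3]]
tilt 41.63550958466858 lip [0.61330425 0.24246392 0.34706371]
[94. 15. 13.] 0.048
[95. 43. 13.] 0.02
[78. 62. 13.] 0.015
```

```bash
python3 -m pendant '[[[0.2,0,0.5,0],[0.3,0,1,0],[0.3,0,1.5,0],[0.3,0,1.5,0],[0.3,0,1.5,0],[0.3,0,1.5,0],[0.2,0,1,0],[0,0,0.5,0],[0,0,0,0],[0,0,0,0],[0,0,0,0]]]'; python3 tr.py; python3 st.py
```

```text
time_s: 18.73
tool_pos: [0.6695, 0.1928, 0.5836]
eef_rot: [0.912, 0.123, 0.365, 0.142]
force: [0.6, 0.1, -4.1]
grip_width: 0.0128
tilt 38.3 phi 59.9 yaw 99.1
t [0.73  0.176 0.501] lip [0.636 0.257 0.45 ] hdist 0.072
18.73 q [ 0.397 -0.012  1.532 -0.534  0.993  1.849] p [0.6695 0.1928 0.5836] w 0.0128 F [ 0.6  0.1 -4.1]
toolz [ 0.701 -0.168 -0.693] tilt 46.1 y-ang -82.6
```

```bash
python3 -m pendant '[[[-0.5,-0.3,-0.3,0],[-1,-0.5,-0.3,0],[-1.2,-0.5,-0.3,0],[-1.2,-0.5,-0.3,0],[-1,-0.5,-0.3,0],[-0.7,-0.4,-0.3,0],[-0.3,-0.2,0,0],[0,0,0,0],[0,0,0,0],[0,0,0,0]]]'; python3 tr.py; python3 st.py;python3 look.py side k2; python3 look.py wrist k3;python3 - <<'E'
from h import *
cv2.imwrite("pics/k4.png",optics.grab_frame("top"));cv2.imwrite("pics/k5.png",optics.grab_frame("wrist"))
E
```

```text
time_s: 19.57
tool_pos: [0.6039, 0.1611, 0.5516]
eef_rot: [0.915, 0.125, 0.357, 0.143]
force: [0.7, -0.3, -3.9]
grip_width: 0.0131
tilt 37.4 phi 59.0 yaw 99.4
t [0.663 0.144 0.467] lip [0.568 0.225 0.418] hdist 0.003
19.57 q [ 0.388 -0.154  1.718 -0.536  0.967  1.856] p [0.6039 0.1611 0.5516] w 0.0131 F [ 0.7 -0.3 -3.9]
toolz [ 0.689 -0.173 -0.704] tilt 45.2 y-ang -82.2
blob [428.  22.] 3089 [-61. -30.  12.]
blob [382. 353.] 5160 [76. 40. 12.]
blob [340. 489.] 105657 [  2. 104.  12.]
```

View pics/k2.png

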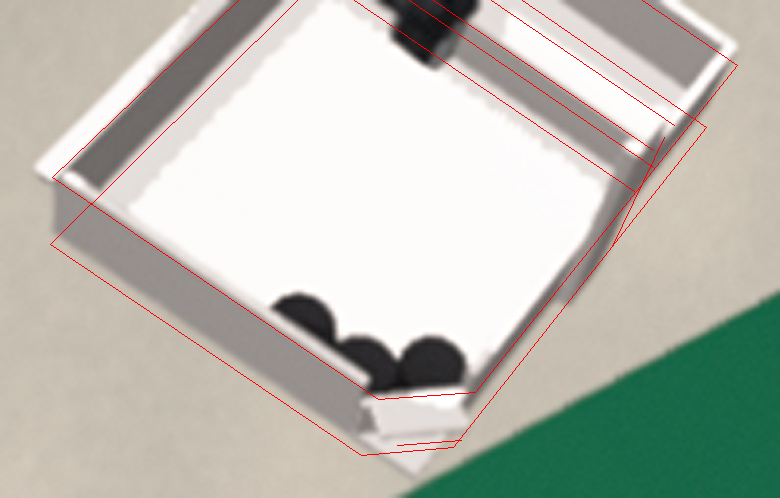

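View pics/k5.png

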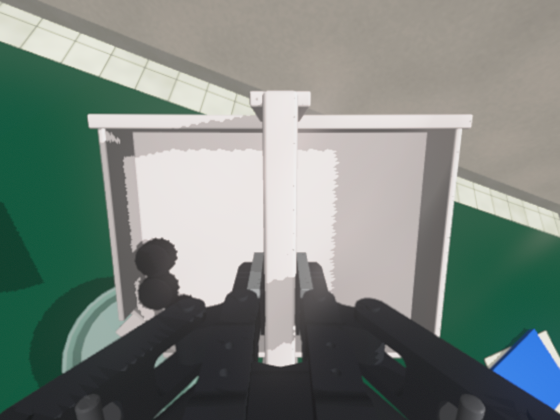

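View pics/k4.png

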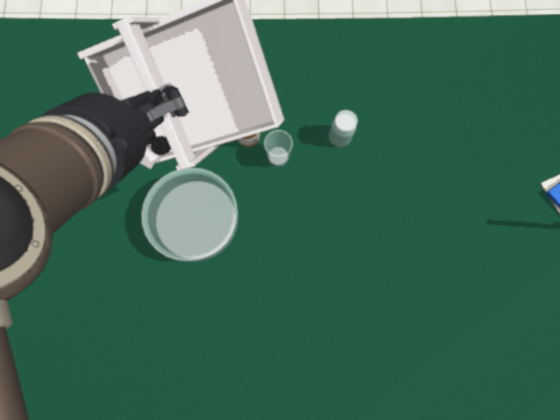

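Run:
```python
from h import *
from tr import tray
from scipy.optimize import least_squares
from scipy.spatial.transform import Rotation as Ro
R,t=tray();n="wrist";c=optics.camera_info(n)
D=[((88,115),(109,-79,40)),((472,115),(-109,-79,40)),((264,93),(7,-85,106)),((297,93),(-7,-85,106)),((441,355),(-109,79,40)),((105,131),(105,-75,40)),((459,129),(-105,-75,40)),((427,132),(-105,-75,4))]
P=np.array([d[1] for d in D])/1000;u=np.array([d[0] for d in D])
print((proj(n,P@R.T+t,c)-u).round(0).tolist())
def f(p):
    Q=Ro.from_rotvec(p[:3]).as_matrix()@R
    return (proj(n,P@Q.T+t+p[3:],c)-u).ravel()
r=least_squares(f,np.zeros(6),loss="soft_l1");print(r.x.round(3),f(r.x).reshape(-1,2).round(1).tolist())
Q=Ro.from_rotvec(r.x[:3]).as_matrix()@R;T=t+r.x[3:]
print("tilt",np.degrees(np.arccos(Q[2,2])),"lip",T+Q@[.106,.076,.03])
for q in [(156,257),(158,291)]:
    o,d=ray(n,q,c);ol=Q.T@(o-T);dl=Q.T@d;k=(.018-ol[2])/dl[2];X=ol+k*dl;print((X*1000).round(),np.linalg.norm(X-[.093,.063,.018]).round(3))
s=bot.read_state();print(np.abs(s["dq"]).max())
```

```text
[[1.0, 13.0], [-22.0, 15.0], [-2.0, 7.0], [1.0, 7.0], [-12.0, 4.0], [-9.0, 4.0], [-16.0, 8.0], [-12.0, 8.0]]
[-0.038 -0.046 -0.003  0.004 -0.004  0.007] [[6.9, 8.4], [-5.1, 4.1], [-0.8, 0.1], [3.6, -0.3], [-0.8, 0.7], [-2.2, -0.6], [0.1, -2.6], [2.4, -2.7]]
tilt 40.58610874410335 lip [0.57543938 0.21942416 0.417851  ]
[91. 13. 18.] 0.05
[92. 39. 18.] 0.024
0.005155559400735997
```

```bash
python3 -c "
from bench import bot
print(bot.finish_job())"
```

```text
the job is handed in; nothing more can be done
None
```

I gripped the tray by its bar, lifted it, and handed the job in at about 20 s. At that point the gripper was holding it tilted and still over the trough. No verdict was reported, so the results below are from my own last checks.

The moves only shift and turn about z. I got the tilt by pushing the arm gently past its outer reach, which makes the tool lean outward. I did this twice with a turn in between, first tipping along the tray's x and then towards +y, so the caps slid to the end wall and then along it into the corner.

- **Lip:** it is within about 1 cm of the mouth's centre seen from above, at a height of about 0.42 m.
- **Caps:** all three are in the pouring corner. In the last pictures the two I could measure were 24 mm and 50 mm from it. The third was 15 mm away in an earlier fit and still looked in place.
- **Still and held:** joint speeds are near zero, and the tray touches nothing but the gripper.
- **Bystanders:** the beaker and gas jar stand where they were. The amber bottle is mostly hidden behind the tray in the last top view, and I carried the tray well above it.

**Disagreements and problems:**
- **Tilt:** the tool pose gives 37.4 degrees, but the wrist-camera fit gives 40.6, and an earlier two-camera fit gave 41.6 when the tool pose said 37.8. It may be slightly over the 40 asked, but it is under the 46 limit.
- **Tray pose:** the fitted tray position also differs from the tool-based one by 5 to 12 mm.
- **Wrist force:** it jumped briefly to about 86 N (limit 120 N) when the arm first ran into its reach limit, so I approached it more slowly after that.

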